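Snap the tea spoon into its clip holder

ROBOT

A 6-joint arm with a two-finger parallel gripper is mounted at the origin on the work surface. World frame = base frame: x ahead of the robot, y to its left, z up, the work surface at z = 0. Lengths are in m, angles in rad, forces in N, time in s.
With the tool pointing down it reaches from about 0.35 to 1 m from the base axis. Payload 7.1 kg.
Tool frame: the origin (TCP) lies midway between the tips of the shut fingers; the grasp point (between the pads) lies 19 mm behind it (arm.grip_point_offset is the distance from the TCP to the grasp point, in m); z points along the fingers, y is the line along which they close (so a half turn about z gives the same grasp; the last joint's range is limited). The gripper opens to 85 mm and grips with 20 to 120 N. Pads are 22 mm wide; open, the fingers measure 114 mm over their backs; the gripper's body (76 mm by 85 mm) begins 54 mm behind the grasp point. The pads swing forward as they close: fully open they stand 13 mm farther back than shut.
Start: joints at [-1.345, 0.423, 1.63, -0, 1.089, -0.019], TCP at [0.151, -0.606, 0.231] pointing down, gripper open.
Joint ranges: [-3, 3], [-0.9, 2.11], [0.09, 2.58], [-1.31, 4.45], [0.11, 2.69], [-2.54, 2.54]. Speed limits (rad/s): [2.39, 2.39, 3.01, 3.14, 3.14, 3.14].

INTERFACE

Orientations are given as a unit quaternion [w, x, y, z].
In Python, from bench import readout, cams, job, arm gives the robot as it stands. The module is installed in compiled form; this text tells all that it offers.
- The arm moves only by the shell command python3 -m creep 'ROWS'. ROWS is JSON, a list of rows, each an object of numbers: "dx", "dy", "dz": the shift along the tool's x, y, z in m; "rx", "ry", "rz": the turn, a rotation vector about the tool's x, y, z in degrees; "fingers": the closure, from -1 (fully open) to 1 (shut). In form: [{"dx": .., "dy": .., "dz": .., "rx": .., "ry": .., "rz": .., "fingers": ..}, ...]. A call has 1 to 20 rows; each row shifts and turns the commanded pose from where the row before left it, along the tool's axes as they then stand; what a row does not reach is not made up. A row lasts 1/10 s, in which the tool goes at most 50 mm and 8.59 degrees, less where a joint would pass 70% of its speed; a pose out of reach is approached as far as the arm can. A call with a gripper value outside its range is refused whole. The fingers move at their own pace and stop on an object; the grip force is fixed at half the most. Time passes only in rows, so rows that do not move let the fingers close. It gives the time, the measured TCP pose, the force, the opening and the grip force at its end, in the units of the state.
- readout.state(): the state, without advancing time (a new reading comes with each control period).
- cams.camera(name): name is "side" or "top" or "wrist"; returns a dict with "color" (384x512x3 uint8, red, green, blue), "camera_matrix" (3x3 intrinsics, pixels), "k1" (the pictures are not rectified: a ray, as slopes to the right and down, at radius r is drawn at 1 + k1 r^2 times it, then the intrinsics apply), "eye" and "attitude" of the camera in the world. Camera axes: x right, y down, z forward; pixel columns grow to the right and rows downward; lengths in m; the calibration is good to about 2 mm. A picture is of the moment at which its call begins. There is no depth.
- job.job_done(): hands the job in; it is judged then, once.
The state is a dict: "t": time; "joint_positions": joint angles; "dq": joint speeds; "effort": joint torques, N m; "position": TCP position; "orientation": TCP orientation; "wrist_force": force on the tool from outside, world axes, zero at the start; "ft_torque": the same for the moment, N m; "opening": finger opening in m; "grasp_force": force on a finger pad.
Only numpy, scipy, OpenCV 4.12 (cv2) and the standard library are available. Lean on these libraries where they do the work, as an engineer would, in place of code of your own. Each camera call takes 0.05 s, during which the arm holds its last target. There are 200 camera calls.

TASK

Take the steel spoon off its ceramic rest and press its round handle down between the spring fingers of the clip holder until both clips have snapped around it and it lies fully home on its seats. Leave it pushed along the clips so that its knob end touches the holder's end stop. Press and slide gently, feeling for the contact rather than ramming the seats or the stop (the clips' height varies), leave the cup, the bamboo box and the lamp alone, and let go of the spoon.

Things in the scene. Friction and masses are not known exactly. Their poses are not given: they have to be found in the camera images.
- spoon: Steel spoon, 211 mm long, 0.11 to 0.18 kg. Round straight handle, 14 mm in diameter, along the spoon's x axis from x = -85 to +75 mm; origin on the handle's axis, near the balance point: grip here. At -x a knob, at +x a shallow bowl 42 mm across (centre x = 93 mm, z -9 to +4 mm). Starts level in the two notches of the ceramic rest, z up.
- spoon_butt (a point): Centre of the flat end of the spoon's knob, x = -97 mm in the spoon's frame. The knob is round, 20 mm in diameter, 12 mm long (x = -97 to -85 mm).
- rest: White ceramic spoon rest fixed on the tray: foot 124 x 46 x 6 mm, two notched uprights (14 mm along x, 32 mm wide, 39 mm high) centred 50 mm either side of the origin along x, so 86 mm of handle is free between them. Origin: centre of its underside, on the tray floor; the spoon lies along its x, bowl to +x, handle axis about 40 mm above the origin.
- holder: Fixed clip holder: walnut base 225 x 70 x 10 mm (x, y, z), end stop at its -x end, two spring clips on a grey insert, centred at x = -45 and +45 mm. Origin: centre of the underside, on the work surface; z up. The spoon belongs along its x axis, knob to -x, bowl to +x. Between the clips 72 mm of handle stays free to grip; clear down to 26 mm below the seated axis.
- seat_mid (a point): Midpoint between the clips on the axis of a fully seated handle IF the insert is at its lowest: 48 mm above the work surface, axes as the holder's. The insert (seats and clips together) was locked anywhere from 0 to 18 mm higher and this is not measured: find the depth by feel. The seats are hard, 7 mm below the seated axis, and must not be overloaded.
- pin0 (a joint): Travel of a 4 mm steel indicator pin in the middle of the seat of the clip at x = -45 mm: 0 = standing 3 mm proud of the seat, 0.003 m = pushed flush by a handle fully home (under 1 N). Each clip: 18 mm long; two sprung steel fingers, rounded lips 9.5 mm apart, their centres 6.4 mm above the seated axis, and a flared mouth to 17 mm above it, 36 mm wide.
- pin1 (a joint): The same pin in the clip at x = +45 mm. Laid on the lips, the handle's axis is 12 mm above its seated place; the push for both clips together rises to 8 to 20 N over some 8 mm, falls to almost nothing as they snap over it, and rises again steeply when the handle meets the seats. Stopped half-way it may jam.
- stop_face (a point): Point on the face of the holder's end stop at x = -102 mm, z = 48 mm in the holder's frame; the face is upright and looks to the holder's +x. With the knob on the stop the spoon's origin is 5 mm to the -x side of seat_mid. The clips resist sliding with a few N at most.
- end_stop: The end stop, an upright wooden block of the holder 10 x 34 x 72 mm, top 82 mm above the work surface. Its frame coincides with the holder's.
- tray: Walnut tray 320 x 300 mm, 22 mm high, floor 8 mm thick; origin at the centre of its underside. It carries the rest, the cup and the box.
- cup: Bystander: empty white ceramic cup, 76 mm across the rim, 75 mm high, on the tray; origin at the centre of its underside.
- bamboo_box: Bystander: lidded bamboo box 89 x 119 x 71 mm on the tray; origin at the centre of its underside.
- lamp: Bystander: small white lamp with a toggle switch on its base, 100 mm across, 200 mm high, on the work surface between tray and holder, farther out; origin at the centre of its underside.

How it is judged:
At the end, for the whole second after the job is handed in: The handle is home in both clips (both pins pushed in over 2 mm: handle within 1 mm of its seats, within 2.5 mm sideways, parallel within 0.03 rad), the knob end within 1.5 mm of the stop's face, the spoon released and at rest; cup, box and lamp within 15 mm of where they began (value of joint each of pin0, pin1 above 0.002 m and y of spoon in the frame of seat_mid between -0.0025 and 0.0025 m and angle between the x axis of spoon and the x axis of holder, either way round below 0.03 rad and x of spoon_butt in the frame of stop_face between -0.002 and 0.0015 m and linear speed of spoon below 0.01 m/s and angular speed of spoon below 0.1 rad/s and distance of each of cup, bamboo_box, lamp from where it was at the start of the episode below 0.015 m); the robot touches nothing.
It fails at once if the spoon is forced against the holder (its seats, clips and stop together) with more than 30 N (contact force between spoon and holder above 30 N).
It fails at once if the spoon is rammed against the end stop with more than 20 N (contact force between spoon and end_stop above 20 N).
It fails at once if the cup is moved more than 15 mm (distance of cup from where it was at the start of the episode above 0.015 m).
It fails at once if the bamboo box is moved more than 15 mm (distance of bamboo_box from where it was at the start of the episode above 0.015 m).
It fails at once if the lamp is moved more than 15 mm (distance of lamp from where it was at the start of the episode above 0.015 m).
It also fails if it takes over 66 s, if anything falls off the work surface, if the arm or the gripper's body presses on something with over 40 N, if the wrist force passes 120 N, or if a joint passes its speed limit or range.

## Working session

There is one attempt and no reset: what is moved stays moved. The work goes in short steps, Python scripts to look and compute and a shell command to move; the robot and the scene stay as the last step left them, time stands still between calls to the robot, and variables do not carry over. Pictures are saved under pics/ and viewed, at most 10 in all, crops included, and the job is handed in when it is done.

```bash
mkdir -p pics; cat > h.py <<'E'
import numpy as np,cv2
from scipy.spatial.transform import Rotation as R
from bench import readout,cams
def q2m(q): q=np.array(q,float); return q if q.shape==(3,3) else R.from_quat([q[1],q[2],q[3],q[0]]).as_matrix()
def snap(n,f):
    c=cams.camera(n); cv2.imwrite(f,c['color'][:,:,::-1]); 
    np.savez(f[:-4]+'.npz',K=c['camera_matrix'],k1=c['k1'],eye=c['eye'],A=q2m(c['attitude']),im=c['color']); return c
def ray(f,u,v):
    d=np.load(f[:-4]+'.npz'); p=cv2.undistortPoints(np.array([[[u,v]]],float),d['K'],np.array([float(d['k1']),0,0,0]))[0,0]
    return d['eye'],d['A']@np.array([p[0],p[1],1])
def atz(f,u,v,z):
    e,r=ray(f,u,v); return e+r*(z-e[2])/r[2]
def proj(f,P):
    d=np.load(f[:-4]+'.npz'); p=(np.array(P,float).reshape(-1,3)-d['eye'])@d['A']; s=p[:,:2]/p[:,2:]; s=s*(1+d['k1']*(s**2).sum(1,keepdims=True))
    return s@d['K'][:2,:2].T+d['K'][:2,2]
def crop(f,o,x0,y0,x1,y1,s):
    im=cv2.imread(f)[y0:y1,x0:x1]; cv2.imwrite(o,cv2.resize(im,None,fx=s,fy=s,interpolation=cv2.INTER_CUBIC))
E
python3 - <<'E'
from h import *
for n in('top','side'):
    c=snap(n,f'pics/{n}0.png'); print(n,c['eye'],c['attitude'],c['k1'],c['camera_matrix'])
a=cv2.imread('pics/top0.png');b=cv2.imread('pics/side0.png')
print(readout.state())
E
```

```text
top [ 0.48058648 -0.02435724  1.14815249] [ 0.02642227 -0.70229547  0.71080089 -0.02906935] -0.08440770325467728 [[411.39288397   0.         255.43583403]
 [  0.         411.39288397 192.83719318]
 [  0.           0.           1.        ]]
side [ 0.14136759 -0.4399327   0.60750587] [-0.3719883   0.84141854 -0.36186709  0.15063783] 0.007646869922544357 [[361.56085155   0.         260.68170031]
 [  0.         361.56085155 188.5067986 ]
 [  0.           0.           1.        ]]
{'t': 0.1, 'joint_positions': array([-1.34502839e+00,  4.23765502e-01,  1.63062950e+00, -8.56057211e-06,
        1.08861050e+00, -1.90049505e-02]), 'dq': array([ 0.00110789,  0.00126113, -0.00054551,  0.00123413,  0.00087209,
        0.00089145]), 'effort': array([ 6.25842549e-04, -5.58426154e+01, -2.82445854e+01,  5.21319555e-05,
        2.96152219e-03, -1.79991582e-05]), 'position': array([ 0.15136613, -0.60587075,  0.2306165 ]), 'orientation': array([-7.02260950e-04,  9.92519633e-01,  1.22083087e-01, -7.66717488e-05]), 'wrist_force': array([-0.63578686, -0.02342763,  0.5672764 ]), 'ft_torque': array([-0.0470424 , -0.00494913,  0.02418602]), 'grasp_force': 0.0, 'opening': 0.08534599391016}
```

View pics/top0.png

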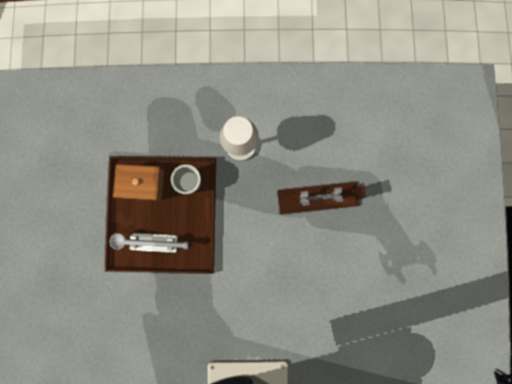

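View pics/side0.png

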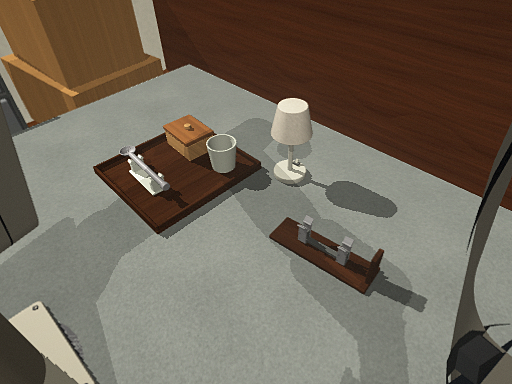

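The top view shows the spoon with its bowl at (117,241) and knob at (186,245). The holder runs from (279,202) to the stop at about (359,194). I'll enlarge both.

```bash
python3 - <<'E'
from h import *
crop('pics/top0.png','pics/c1.png',100,225,200,265,8)
crop('pics/top0.png','pics/c2.png',270,175,370,220,8)
a=cv2.imread('pics/c1.png');b=cv2.imread('pics/c2.png')
a=a[:280];cv2.imwrite('pics/c12.png',np.vstack([a,b[:320]]))
E
```

```text
(no output)
```

View pics/c12.png

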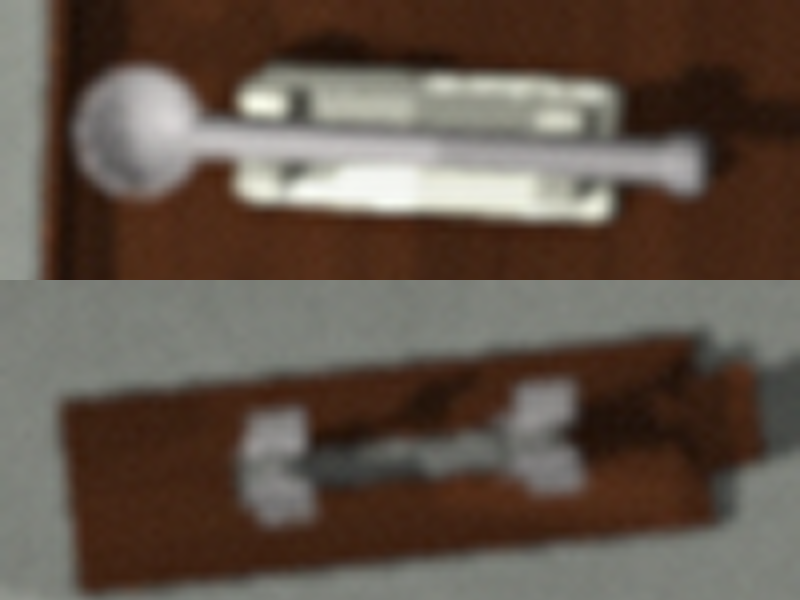

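```bash
python3 - <<'E'
from h import *
f='pics/top0.png'
P=lambda x,y,z:atz(f,100+(x-3.5)/8,225+(y-3.5)/8,z)
Q=lambda x,y,z:atz(f,270+(x-3.5)/8,175+(y-280-3.5)/8,z)
a,b=P(225,138,.048),P(655,162,.048); d=(a-b)/np.linalg.norm(a-b)
k=P(706,165,.048);bo=P(73,132,.048); print('spoon dir',d,np.degrees(np.arctan2(d[1],d[0])),'len',np.linalg.norm(bo-k))
print('origin from knob',k+.097*d,'from bowl',bo-.114*d)
TL,BL,TR,BR=Q(62,400,.01),Q(82,592,.01),Q(690,333,.01),Q(718,523,.01)
print(TL,BL,TR,BR,'w',np.linalg.norm(TL-BL),'L',np.linalg.norm(TL-TR),np.linalg.norm(BL-BR))
for v in (TL-TR,BL-BR): print(np.degrees(np.arctan2(v[1],v[0])))
v=TL-BL;print('w dir',np.degrees(np.arctan2(v[1],v[0]))+90)
s1,s2=Q(757,357,.082),Q(757,462,.082);print('stop',s1,s2,np.linalg.norm(s1-s2))
# clips at flare top z=.065..0.083
for z in(.065,.083):
  c1,c2=Q(279,467,z),Q(546,436,z);v=c1-c2
  print('clips',c1,c2,np.linalg.norm(v),(c1+c2)/2,np.degrees(np.arctan2(v[1],v[0])))
E
```

```text
spoon dir [0.06208412 0.99807092 0.        ] 86.44055283110005 len 0.2144295883347381
origin from knob [0.43537393 0.24965726 0.048     ] from bowl [0.43472739 0.25313196 0.048     ]
[ 0.57848627 -0.09004813  0.01      ] [ 0.51178041 -0.09589172  0.01      ] [ 0.59943502 -0.31040166  0.01      ] [ 0.53282076 -0.3181754   0.01      ] w 0.06696132901866758 L 0.2213470749338796 0.22327725703796808
95.43072009890152
95.4072447752228
w dir 95.00646356524791
stop [ 0.58377537 -0.31426219  0.082     ] [ 0.54929716 -0.31311454  0.082     ] 0.034497303019186576
clips [ 0.55069898 -0.15825807  0.065     ] [ 0.5599012  -0.24727703  0.065     ] 0.08949332944531299 [ 0.55530009 -0.20276755  0.065     ] 95.9019182735243
clips [ 0.54953384 -0.15603289  0.083     ] [ 0.55858314 -0.24357252  0.083     ] 0.08800611509573406 [ 0.55405849 -0.1998027   0.083     ] 95.90191827352429
```

```bash
python3 -m creep '[{"rz":-8.04},{"rz":-8.04},{"rz":-8.04},{"rz":-8.04},{"rz":-8.04},{"rz":-8.04},{"rz":-8.04},{"rz":-8.04},{"rz":-8.04},{}]' && python3 -m creep '[{"dx":0.045,"dy":0.038},{"dx":0.048,"dy":0.038},{"dx":0.048,"dy":0.038},{"dx":0.048,"dy":0.038},{"dx":0.048,"dy":0.038},{"dx":0.048,"dy":0.038},{"dx":0.049},{"dx":0.049},{"dx":0.049},{"dx":0.049},{"dx":0.049},{"dx":0.049},{"dx":0.049},{"dx":0.049},{"dx":0.049},{"dx":0.049},{"dx":0.049},{"dx":0.049},{},{}]'
python3 - <<'E'
from h import *
c=snap('wrist','pics/w1.png'); print(c['eye'],c['k1'],q2m(c['attitude']),c['camera_matrix'][0,0])
s=readout.state();print(s['position'],q2m(s['orientation']),s['joint_positions'])
P=[.435,.251,.048];print(proj('pics/w1.png',P))
E
```

```text
[ 0.22052974 -0.58800674  0.3727855 ] -0.00480088846381695 [[ 2.42881882e-01 -9.31472546e-01 -2.70863964e-01]
 [-9.70055607e-01 -2.33427134e-01 -6.71110489e-02]
 [-7.14899213e-04  2.79053165e-01 -9.60275388e-01]] 318.79715336724433
[ 0.15140678 -0.60595559  0.23074736] [[ 9.70191143e-01  2.42340855e-01 -2.37849682e-04]
 [ 2.42340969e-01 -9.70190517e-01  1.10271057e-03]
 [ 3.64723166e-05 -1.12748075e-03 -9.99999364e-01]] [-1.34500628e+00  4.23632043e-01  1.63050851e+00  1.69965617e-05
  1.08858007e+00 -1.89958830e-02]
[[-847.7592343  -517.29633406]]invalid input at $[0]: expected keys dx, dy, dz, rx, ry, rz, fingers
```

View pics/w1.png

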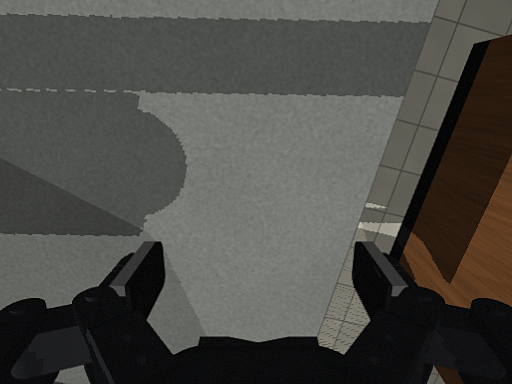

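The move was refused, because every row must carry all the keys. The wrist picture shows only floor between the open fingers at (150,280) and (370,280). I'll retype the rows in full.

```bash
python3 -m creep '[{"dx":0,"dy":0,"dz":0,"rx":0,"ry":0,"rz":-8.04,"fingers":-1},{"dx":0,"dy":0,"dz":0,"rx":0,"ry":0,"rz":-8.04,"fingers":-1},{"dx":0,"dy":0,"dz":0,"rx":0,"ry":0,"rz":-8.04,"fingers":-1},{"dx":0,"dy":0,"dz":0,"rx":0,"ry":0,"rz":-8.04,"fingers":-1},{"dx":0,"dy":0,"dz":0,"rx":0,"ry":0,"rz":-8.04,"fingers":-1},{"dx":0,"dy":0,"dz":0,"rx":0,"ry":0,"rz":-8.04,"fingers":-1},{"dx":0,"dy":0,"dz":0,"rx":0,"ry":0,"rz":-8.04,"fingers":-1},{"dx":0,"dy":0,"dz":0,"rx":0,"ry":0,"rz":-8.04,"fingers":-1},{"dx":0,"dy":0,"dz":0,"rx":0,"ry":0,"rz":-8.04,"fingers":-1},{"dx":0,"dy":0,"dz":0,"rx":0,"ry":0,"rz":0,"fingers":-1}]' && python3 -m creep '[{"dx":0.03,"dy":0.03,"dz":0,"rx":0,"ry":0,"rz":0,"fingers":-1},{"dx":0.03,"dy":0.035,"dz":0,"rx":0,"ry":0,"rz":0,"fingers":-1},{"dx":0.03,"dy":0.035,"dz":0,"rx":0,"ry":0,"rz":0,"fingers":-1},{"dx":0.03,"dy":0.035,"dz":0,"rx":0,"ry":0,"rz":0,"fingers":-1},{"dx":0.03,"dy":0.035,"dz":0,"rx":0,"ry":0,"rz":0,"fingers":-1},{"dx":0.03,"dy":0.035,"dz":0,"rx":0,"ry":0,"rz":0,"fingers":-1},{"dx":0.045,"dy":0.02,"dz":0,"rx":0,"ry":0,"rz":0,"fingers":-1},{"dx":0.049,"dy":0,"dz":0,"rx":0,"ry":0,"rz":0,"fingers":-1},{"dx":0.049,"dy":0,"dz":0,"rx":0,"ry":0,"rz":0,"fingers":-1},{"dx":0.049,"dy":0,"dz":0,"rx":0,"ry":0,"rz":0,"fingers":-1},{"dx":0.049,"dy":0,"dz":0,"rx":0,"ry":0,"rz":0,"fingers":-1},{"dx":0.049,"dy":0,"dz":0,"rx":0,"ry":0,"rz":0,"fingers":-1},{"dx":0.049,"dy":0,"dz":0,"rx":0,"ry":0,"rz":0,"fingers":-1},{"dx":0.049,"dy":0,"dz":0,"rx":0,"ry":0,"rz":0,"fingers":-1},{"dx":0.049,"dy":0,"dz":0,"rx":0,"ry":0,"rz":0,"fingers":-1},{"dx":0.049,"dy":0,"dz":0,"rx":0,"ry":0,"rz":0,"fingers":-1},{"dx":0.049,"dy":0,"dz":0,"rx":0,"ry":0,"rz":0,"fingers":-1},{"dx":0.03,"dy":0,"dz":0,"rx":0,"ry":0,"rz":0,"fingers":-1},{"dx":0,"dy":0,"dz":0,"rx":0,"ry":0,"rz":0,"fingers":-1}]'
python3 - <<'E'
from h import *
c=snap('wrist','pics/w2.png'); print(c['eye'])
s=readout.state();print(s['t'],s['position'],q2m(s['orientation']),s['joint_positions'])
d=np.array([.062,.998,0]);O=np.array([.435,.251,.048])
print(proj('pics/w2.png',[O,O-.097*d,O+.075*d]))
E
```

```text
t: 1.15
position: [0.1515, -0.6061, 0.231]
orientation: [-0.0, 0.729, 0.685, 0.0]
wrist_force: [0.5, -0.5, -0.5]
opening: 0.0855
grasp_force: 0.0
t: 3.05
position: [0.4233, 0.1261, 0.2315]
orientation: [-0.0, 0.729, 0.685, 0.001]
wrist_force: [0.3, 0.0, 0.3]
opening: 0.0855
grasp_force: 0.0
[0.42790109 0.19767308 0.37372473]
3.1 [0.4229087  0.12451966 0.23128795] [[ 6.27935748e-02  9.98026535e-01  3.80922016e-05]
 [ 9.98026536e-01 -6.27935735e-02 -3.54277662e-05]
 [-3.29659053e-05  4.02416641e-05 -9.99999999e-01]] [ 2.59378727e-01  1.48859250e-01  2.01976796e+00 -5.32490028e-05
  9.72937717e-01  3.22243612e-01]
[[261.70769388  36.51217711]
 [261.43238192 140.44098766]
 [261.953516   -57.37113174]]
```

View pics/w2.png

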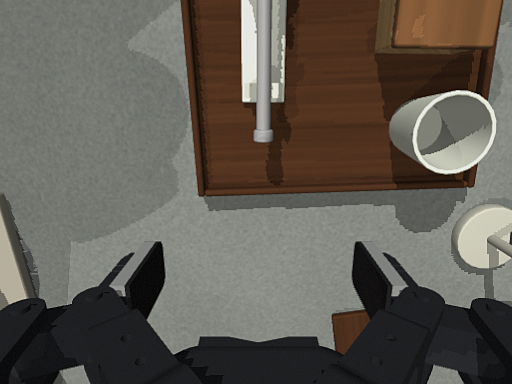

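```bash
python3 - <<'E'
from h import *
im=np.load('pics/w2.npz')['im'].astype(int)
for r in (3,20,40,60,75):
    g=im[r,245:290].sum(1)//3; print(r,list(g))
print([int(v) for v in im[125:155,263].sum(1)//3])
f='pics/w2.png'
print(atz(f,263,143,.058),atz(f,263,132,.048),atz(f,264.5,3,.048))
E
```

```text
3 [np.int64(227), np.int64(228), np.int64(228), np.int64(232), np.int64(210), np.int64(152), np.int64(161), np.int64(162), np.int64(165), np.int64(165), np.int64(169), np.int64(149), np.int64(128), np.int64(151), np.int64(163), np.int64(168), np.int64(171), np.int64(176), np.int64(180), np.int64(177), np.int64(166), np.int64(156), np.int64(143), np.int64(130), np.int64(114), np.int64(87), np.int64(86), np.int64(141), np.int64(172), np.int64(165), np.int64(165), np.int64(167), np.int64(150), np.int64(128), np.int64(132), np.int64(134), np.int64(134), np.int64(134), np.int64(136), np.int64(133), np.int64(123), np.int64(82), np.int64(13), np.int64(24), np.int64(27)]
20 [np.int64(228), np.int64(228), np.int64(228), np.int64(228), np.int64(228), np.int64(228), np.int64(228), np.int64(228), np.int64(232), np.int64(212), np.int64(159), np.int64(150), np.int64(131), np.int64(152), np.int64(165), np.int64(168), np.int64(171), np.int64(177), np.int64(181), np.int64(176), np.int64(165), np.int64(154), np.int64(141), np.int64(128), np.int64(109), np.int64(79), np.int64(103), np.int64(154), np.in
[... 1805 characters left out ...]
np.int64(168), np.int64(169), np.int64(175), np.int64(179), np.int64(179), np.int64(173), np.int64(160), np.int64(148), np.int64(136), np.int64(119), np.int64(96), np.int64(81), np.int64(112), np.int64(133), np.int64(131), np.int64(130), np.int64(129), np.int64(130), np.int64(130), np.int64(131), np.int64(128), np.int64(121), np.int64(171), np.int64(220), np.int64(198), np.int64(127), np.int64(24), np.int64(45), np.int64(45), np.int64(46), np.int64(47)]
[174, 172, 171, 172, 172, 163, 187, 181, 176, 177, 175, 168, 163, 161, 167, 174, 164, 88, 45, 51, 54, 51, 50, 52, 56, 57, 56, 55, 54, 53]
[0.43035184 0.15290872 0.058     ] [0.43107466 0.1626006  0.048     ] [0.43919501 0.27878349 0.048     ]
```

```bash
python3 -m creep '[{"dx":0.0426,"dy":0.0017,"dz":0,"rx":0,"ry":0,"rz":0,"fingers":-1},{"dx":0.042,"dy":0.0017,"dz":0,"rx":0,"ry":0,"rz":0,"fingers":-1},{"dx":0.042,"dy":0.0017,"dz":0,"rx":0,"ry":0,"rz":0,"fingers":-1},{"dx":0,"dy":0,"dz":0.03,"rx":0,"ry":0,"rz":0,"fingers":-1},{"dx":0,"dy":0,"dz":0.04,"rx":0,"ry":0,"rz":0,"fingers":-1},{"dx":0,"dy":0,"dz":0.04,"rx":0,"ry":0,"rz":0,"fingers":-1},{"dx":0,"dy":0,"dz":0.04,"rx":0,"ry":0,"rz":0,"fingers":-1},{"dx":0,"dy":0,"dz":0.03,"rx":0,"ry":0,"rz":0,"fingers":-1},{"dx":0,"dy":0,"dz":0.015,"rx":0,"ry":0,"rz":0,"fingers":-1},{"dx":0,"dy":0,"dz":0.0075,"rx":0,"ry":0,"rz":0,"fingers":-1},{"dx":0,"dy":0,"dz":0,"rx":0,"ry":0,"rz":0,"fingers":-1},{"dx":0,"dy":0,"dz":0,"rx":0,"ry":0,"rz":0,"fingers":1},{"dx":0,"dy":0,"dz":0,"rx":0,"ry":0,"rz":0,"fingers":1},{"dx":0,"dy":0,"dz":0,"rx":0,"ry":0,"rz":0,"fingers":1},{"dx":0,"dy":0,"dz":0,"rx":0,"ry":0,"rz":0,"fingers":1},{"dx":0,"dy":0,"dz":0,"rx":0,"ry":0,"rz":0,"fingers":1},{"dx":0,"dy":0,"dz":0,"rx":0,"ry":0,"rz":0,"fingers":1},{"dx":0,"dy":0,"dz":0,"rx":0,"ry":0,"rz":0,"fingers":1}]'
```

```text
t: 4.9
position: [0.4364, 0.2492, 0.0293]
orientation: [0.0, 0.729, 0.684, 0.0]
wrist_force: [0.5, -1.2, 6.3]
opening: 0.012
grasp_force: 58.4
```

```bash
python3 -m creep '[{"dx":0,"dy":0,"dz":-0.01,"rx":0,"ry":0,"rz":0,"fingers":1},{"dx":0,"dy":0,"dz":-0.02,"rx":0,"ry":0,"rz":0,"fingers":1},{"dx":0,"dy":0,"dz":-0.03,"rx":0,"ry":0,"rz":0,"fingers":1},{"dx":0,"dy":0,"dz":-0.04,"rx":0,"ry":0,"rz":0,"fingers":1},{"dx":0,"dy":0,"dz":-0.04,"rx":0,"ry":0,"rz":0,"fingers":1},{"dx":0,"dy":0,"dz":-0.04,"rx":0,"ry":0,"rz":0,"fingers":1},{"dx":0,"dy":0,"dz":0,"rx":0,"ry":0,"rz":-4.5,"fingers":1},{"dx":0,"dy":0,"dz":0,"rx":0,"ry":0,"rz":-4.5,"fingers":1},{"dx":0,"dy":0,"dz":0,"rx":0,"ry":0,"rz":0,"fingers":1}]' && python3 -m creep '[{"dx":-0.03,"dy":0,"dz":0,"rx":0,"ry":0,"rz":0,"fingers":1},{"dx":-0.04,"dy":0,"dz":0,"rx":0,"ry":0,"rz":0,"fingers":1},{"dx":-0.04,"dy":0,"dz":0,"rx":0,"ry":0,"rz":0,"fingers":1},{"dx":-0.04,"dy":0,"dz":0,"rx":0,"ry":0,"rz":0,"fingers":1},{"dx":-0.04,"dy":0,"dz":0,"rx":0,"ry":0,"rz":0,"fingers":1},{"dx":-0.04,"dy":0,"dz":0,"rx":0,"ry":0,"rz":0,"fingers":1},{"dx":-0.04,"dy":0,"dz":0,"rx":0,"ry":0,"rz":0,"fingers":1},{"dx":-0.04,"dy":0,"dz":0,"rx":0,"ry":0,"rz":0,"fingers":1},{"dx":-0.04,"dy":0,"dz":0,"rx":0,"ry":0,"rz":0,"fingers":1},{"dx":-0.04,"dy":0.01,"dz":0,"rx":0,"ry":0,"rz":0,"fingers":1},{"dx":-0.04,"dy":0.02,"dz":0,"rx":0,"ry":0,"rz":0,"fingers":1},{"dx":-0.029,"dy":0.026,"dz":0,"rx":0,"ry":0,"rz":0,"fingers":1},{"dx":0,"dy":0.02,"dz":0,"rx":0,"ry":0,"rz":0,"fingers":1},{"dx":0,"dy":0,"dz":0.02,"rx":0,"ry":0,"rz":0,"fingers":1},{"dx":0,"dy":0,"dz":0.02,"rx":0,"ry":0,"rz":0,"fingers":1},{"dx":0,"dy":0,"dz":0,"rx":0,"ry":0,"rz":0,"fingers":1},{"dx":0,"dy":0,"dz":0,"rx":0,"ry":0,"rz":0,"fingers":1}]'
python3 - <<'E'
from h import *
for n in ('wrist','top','side'): snap(n,f'pics/{n}3.png')
s=readout.state();print(s['t'],s['position'],q2m(s['orientation'])[:,0],s['joint_positions'],s['wrist_force'],s['ft_torque'])
a=cv2.imread('pics/wrist3.png'); b=cv2.imread('pics/side3.png')[190:310,250:410]
cv2.imwrite('pics/m3.png',cv2.resize(b,None,fx=5,fy=5,interpolation=cv2.INTER_CUBIC))
E
```

```text
t: 5.8
position: [0.4358, 0.2489, 0.2095]
orientation: [0.0, 0.673, 0.74, 0.0]
wrist_force: [-0.3, 0.3, -1.0]
opening: 0.0121
grasp_force: 58.6
t: 7.5
position: [0.5544, -0.2006, 0.1686]
orientation: [-0.001, 0.674, 0.739, -0.0]
wrist_force: [-0.0, -0.6, -2.4]
opening: 0.0117
grasp_force: 58.7
7.65 [ 0.55538824 -0.20099394  0.1699551 ] [-9.33752824e-02  9.95630715e-01 -7.31477312e-04] [-3.67384713e-01  4.48846227e-01  1.75331140e+00  1.98275057e-06
  9.37787115e-01 -4.60897956e-01] [ 0.04072878 -0.04382991 -2.3478166 ] [ 0.03914053 -0.02928714  0.02248339]
```

View pics/wrist3.png

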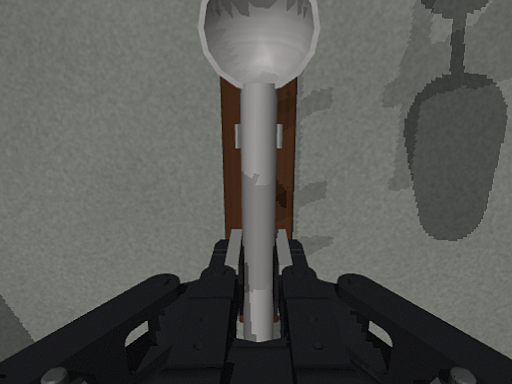

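View pics/m3.png

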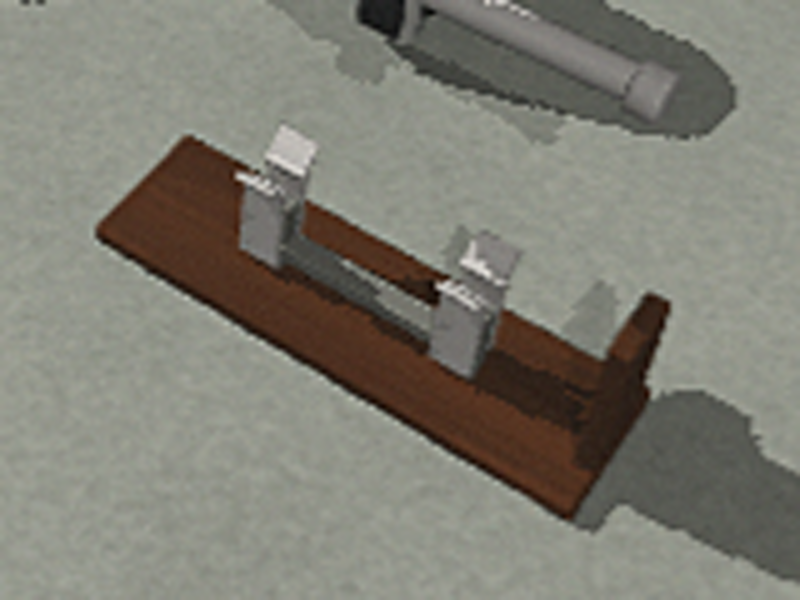

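The wrist view shows the handle axis at u≈259, with the clip flare centred at 258.5 and the base centreline at 259.5 to 260. So the spoon is aligned sideways and in yaw. The side view shows an empty holder with the spoon above it, bowl away from the stop. I'll descend to just above the highest possible lips, then feel for contact.

```bash
python3 -m creep '[{"dx":0,"dy":0,"dz":0.02,"rx":0,"ry":0,"rz":0,"fingers":1},{"dx":0,"dy":0,"dz":0.03,"rx":0,"ry":0,"rz":0,"fingers":1},{"dx":0,"dy":0,"dz":0.03,"rx":0,"ry":0,"rz":0,"fingers":1},{"dx":0,"dy":0,"dz":0.015,"rx":0,"ry":0,"rz":0,"fingers":1},{"dx":0,"dy":0,"dz":0.006,"rx":0,"ry":0,"rz":0,"fingers":1},{"dx":0,"dy":0,"dz":0,"rx":0,"ry":0,"rz":0,"fingers":1},{"dx":0,"dy":0,"dz":0,"rx":0,"ry":0,"rz":0,"fingers":1},{"dx":0,"dy":0,"dz":0,"rx":0,"ry":0,"rz":0,"fingers":1}]'
for i in 1; do python3 -m creep '[{"dx":0,"dy":0,"dz":0.001,"rx":0,"ry":0,"rz":0,"fingers":1},{"dx":0,"dy":0,"dz":0.001,"rx":0,"ry":0,"rz":0,"fingers":1},{"dx":0,"dy":0,"dz":0,"rx":0,"ry":0,"rz":0,"fingers":1}]' | egrep 't:|pos|wrist'; done
python3 -m creep '[{"dx":0,"dy":0,"dz":0.001,"rx":0,"ry":0,"rz":0,"fingers":1},{"dx":0,"dy":0,"dz":0.001,"rx":0,"ry":0,"rz":0,"fingers":1},{"dx":0,"dy":0,"dz":0,"rx":0,"ry":0,"rz":0,"fingers":1}]' | egrep 't:|pos|wrist'
python3 -m creep '[{"dx":0,"dy":0,"dz":0.001,"rx":0,"ry":0,"rz":0,"fingers":1},{"dx":0,"dy":0,"dz":0.001,"rx":0,"ry":0,"rz":0,"fingers":1},{"dx":0,"dy":0,"dz":0,"rx":0,"ry":0,"rz":0,"fingers":1}]' | egrep 't:|pos|wrist'
```

```text
t: 8.45
position: [0.5558, -0.2012, 0.0692]
orientation: [0.001, 0.673, 0.74, 0.0]
wrist_force: [-0.7, 0.1, -2.2]
opening: 0.0119
grasp_force: 58.7
t: 8.75
position: [0.5549, -0.2008, 0.066]
wrist_force: [-0.4, -1.3, -2.0]
t: 9.05
position: [0.5547, -0.2008, 0.0636]
wrist_force: [0.0, 0.2, -1.7]
t: 9.35
position: [0.5547, -0.2008, 0.0616]
wrist_force: [0.3, -0.1, -0.6]
```

```bash
python3 -m creep '[{"dx":0,"dy":0,"dz":0.001,"rx":0,"ry":0,"rz":0,"fingers":1},{"dx":0,"dy":0,"dz":0.001,"rx":0,"ry":0,"rz":0,"fingers":1},{"dx":0,"dy":0,"dz":0,"rx":0,"ry":0,"rz":0,"fingers":1}]' | egrep 't:|pos|wrist'
python3 -m creep '[{"dx":0,"dy":0,"dz":0.001,"rx":0,"ry":0,"rz":0,"fingers":1},{"dx":0,"dy":0,"dz":0.001,"rx":0,"ry":0,"rz":0,"fingers":1},{"dx":0,"dy":0,"dz":0,"rx":0,"ry":0,"rz":0,"fingers":1}]' | egrep 't:|pos|wrist'
```

```text
t: 9.65
position: [0.5547, -0.2008, 0.0596]
wrist_force: [-1.3, 0.2, -2.3]
t: 9.95
position: [0.5548, -0.2008, 0.0577]
wrist_force: [-0.7, -0.7, -1.1]
```

```bash
python3 -m creep '[{"dx":0,"dy":0,"dz":0.001,"rx":0,"ry":0,"rz":0,"fingers":1},{"dx":0,"dy":0,"dz":0.001,"rx":0,"ry":0,"rz":0,"fingers":1},{"dx":0,"dy":0,"dz":0,"rx":0,"ry":0,"rz":0,"fingers":1}]' | egrep 't:|pos|wrist'
python3 -m creep '[{"dx":0,"dy":0,"dz":0.001,"rx":0,"ry":0,"rz":0,"fingers":1},{"dx":0,"dy":0,"dz":0.001,"rx":0,"ry":0,"rz":0,"fingers":1},{"dx":0,"dy":0,"dz":0,"rx":0,"ry":0,"rz":0,"fingers":1}]' | egrep 't:|pos|wrist'
python3 -m creep '[{"dx":0,"dy":0,"dz":0.001,"rx":0,"ry":0,"rz":0,"fingers":1},{"dx":0,"dy":0,"dz":0.001,"rx":0,"ry":0,"rz":0,"fingers":1},{"dx":0,"dy":0,"dz":0,"rx":0,"ry":0,"rz":0,"fingers":1}]' | egrep 't:|pos|wrist'
```

```text
t: 10.25
position: [0.5547, -0.2008, 0.0557]
wrist_force: [0.2, -0.4, -1.4]
t: 10.55
position: [0.5547, -0.2008, 0.0537]
wrist_force: [0.0, 0.6, -2.6]
t: 10.85
position: [0.5547, -0.2008, 0.0517]
wrist_force: [-0.7, 0.1, -1.9]
```

```bash
python3 -m creep '[{"dx":0,"dy":0,"dz":0.001,"rx":0,"ry":0,"rz":0,"fingers":1},{"dx":0,"dy":0,"dz":0.001,"rx":0,"ry":0,"rz":0,"fingers":1},{"dx":0,"dy":0,"dz":0,"rx":0,"ry":0,"rz":0,"fingers":1}]' | egrep 't:|pos|wrist'
python3 -m creep '[{"dx":0,"dy":0,"dz":0.001,"rx":0,"ry":0,"rz":0,"fingers":1},{"dx":0,"dy":0,"dz":0.001,"rx":0,"ry":0,"rz":0,"fingers":1},{"dx":0,"dy":0,"dz":0,"rx":0,"ry":0,"rz":0,"fingers":1}]' | egrep 't:|pos|wrist'
python3 -m creep '[{"dx":0,"dy":0,"dz":0.001,"rx":0,"ry":0,"rz":0,"fingers":1},{"dx":0,"dy":0,"dz":0.001,"rx":0,"ry":0,"rz":0,"fingers":1},{"dx":0,"dy":0,"dz":0,"rx":0,"ry":0,"rz":0,"fingers":1}]' | egrep 't:|pos|wrist'
```

```text
t: 11.15
position: [0.5547, -0.2008, 0.0497]
wrist_force: [-0.4, -0.2, -1.3]
t: 11.45
position: [0.5547, -0.2008, 0.0477]
wrist_force: [-0.3, 0.3, -1.5]
t: 11.75
position: [0.5547, -0.2008, 0.0457]
wrist_force: [0.3, 0.9, -1.7]
```

```bash
for k in 1; do :; done
python3 -m creep '[{"dx":0,"dy":0,"dz":0.001,"rx":0,"ry":0,"rz":0,"fingers":1},{"dx":0,"dy":0,"dz":0.001,"rx":0,"ry":0,"rz":0,"fingers":1},{"dx":0,"dy":0,"dz":0,"rx":0,"ry":0,"rz":0,"fingers":1}]' | egrep 'pos|wrist'
python3 -m creep '[{"dx":0,"dy":0,"dz":0.001,"rx":0,"ry":0,"rz":0,"fingers":1},{"dx":0,"dy":0,"dz":0,"rx":0,"ry":0,"rz":0,"fingers":1}]' | egrep 'pos|wrist'
python3 -m creep '[{"dx":0,"dy":0,"dz":0.001,"rx":0,"ry":0,"rz":0,"fingers":1},{"dx":0,"dy":0,"dz":0,"rx":0,"ry":0,"rz":0,"fingers":1}]' | egrep 'pos|wrist'
python3 -m creep '[{"dx":0,"dy":0,"dz":0.001,"rx":0,"ry":0,"rz":0,"fingers":1},{"dx":0,"dy":0,"dz":0,"rx":0,"ry":0,"rz":0,"fingers":1}]' | egrep 'pos|wrist'
```

```text
position: [0.5549, -0.201, 0.0442]
wrist_force: [-2.2, 0.5, 3.5]
position: [0.5552, -0.201, 0.0435]
wrist_force: [-1.6, 0.1, 7.4]
position: [0.5553, -0.2011, 0.0429]
wrist_force: [-2.7, 0.1, 9.8]
position: [0.5554, -0.2012, 0.0421]
wrist_force: [-3.0, 0.6, 12.1]
```

```bash
python3 -m creep '[{"dx":0,"dy":-0.0005,"dz":0.001,"rx":0,"ry":0,"rz":0,"fingers":1},{"dx":0,"dy":0,"dz":0,"rx":0,"ry":0,"rz":0,"fingers":1}]' | egrep 'pos|wrist'
python3 -m creep '[{"dx":0,"dy":0,"dz":0.001,"rx":0,"ry":0,"rz":0,"fingers":1},{"dx":0,"dy":0,"dz":0,"rx":0,"ry":0,"rz":0,"fingers":1}]' | egrep 'pos|ori|wrist|op'
python3 -c "
from h import *
s=readout.state();print(s['ft_torque'],s['wrist_force'],s['orientation'])"
```

```text
position: [0.5551, -0.2013, 0.0412]
wrist_force: [-2.3, -0.3, 12.2]
position: [0.5552, -0.2013, 0.0402]
orientation: [0.001, 0.673, 0.74, 0.0]
wrist_force: [-2.6, 0.0, 11.8]
opening: 0.012
[-0.1361767   0.41240615  0.00808793] [-2.63444809e+00  5.54412234e-03  1.17702721e+01] [1.04254713e-03 6.73063036e-01 7.39584322e-01 3.07149483e-04]
```

```bash
python3 -m creep '[{"dx":0,"dy":0,"dz":0.001,"rx":0,"ry":0,"rz":0,"fingers":1},{"dx":0,"dy":0,"dz":0,"rx":0,"ry":0,"rz":0,"fingers":1}]' | egrep 'pos|wrist'
python3 -m creep '[{"dx":0,"dy":0,"dz":0.001,"rx":0,"ry":0,"rz":0,"fingers":1},{"dx":0,"dy":0,"dz":0,"rx":0,"ry":0,"rz":0,"fingers":1}]' | egrep 'pos|wrist'
python3 -m creep '[{"dx":0,"dy":0,"dz":0.001,"rx":0,"ry":0,"rz":0,"fingers":1},{"dx":0,"dy":0,"dz":0,"rx":0,"ry":0,"rz":0,"fingers":1}]' | egrep 'pos|wrist'
```

```text
position: [0.5551, -0.2014, 0.0391]
wrist_force: [-3.5, -1.2, 10.1]
position: [0.555, -0.2014, 0.0378]
wrist_force: [-2.9, -1.3, 9.0]
position: [0.5548, -0.2013, 0.0365]
wrist_force: [-2.0, -0.9, 6.5]
```

```bash
python3 -m creep '[{"dx":0,"dy":0,"dz":0.001,"rx":0,"ry":0,"rz":0,"fingers":1},{"dx":0,"dy":0,"dz":0,"rx":0,"ry":0,"rz":0,"fingers":1}]' | egrep 'pos|wrist'
python3 -m creep '[{"dx":0,"dy":0,"dz":0.0005,"rx":0,"ry":0,"rz":0,"fingers":1},{"dx":0,"dy":0,"dz":0,"rx":0,"ry":0,"rz":0,"fingers":1}]' | egrep 'pos|wrist'
python3 -m creep '[{"dx":0,"dy":0,"dz":0.0005,"rx":0,"ry":0,"rz":0,"fingers":1},{"dx":0,"dy":0,"dz":0,"rx":0,"ry":0,"rz":0,"fingers":1}]' | egrep 'pos|wrist'
```

```text
position: [0.5546, -0.2012, 0.035]
wrist_force: [-0.3, -0.8, 2.3]
position: [0.5545, -0.201, 0.0342]
wrist_force: [-0.0, -2.2, 0.1]
position: [0.5544, -0.2009, 0.0336]
wrist_force: [0.7, -1.7, -1.9]
```

```bash
python3 -m creep '[{"dx":0,"dy":0,"dz":0.0005,"rx":0,"ry":0,"rz":0,"fingers":1},{"dx":0,"dy":0,"dz":0,"rx":0,"ry":0,"rz":0,"fingers":1}]' | egrep 'pos|wrist'
python3 -m creep '[{"dx":0,"dy":0,"dz":0.0005,"rx":0,"ry":0,"rz":0,"fingers":1},{"dx":0,"dy":0,"dz":0,"rx":0,"ry":0,"rz":0,"fingers":1}]' | egrep 'pos|wrist'
```

```text
position: [0.5543, -0.2008, 0.0331]
wrist_force: [1.2, -1.3, -2.3]
position: [0.5543, -0.2007, 0.0327]
wrist_force: [1.3, -0.5, -3.1]
```

```bash
python3 -m creep '[{"dx":0,"dy":0,"dz":0.0005,"rx":0,"ry":0,"rz":0,"fingers":1},{"dx":0,"dy":0,"dz":0,"rx":0,"ry":0,"rz":0,"fingers":1}]' | egrep 'pos|wrist'
python3 -m creep '[{"dx":0,"dy":0,"dz":0.0005,"rx":0,"ry":0,"rz":0,"fingers":1},{"dx":0,"dy":0,"dz":0,"rx":0,"ry":0,"rz":0,"fingers":1}]' | egrep 'pos|wrist'
```

```text
position: [0.5543, -0.2007, 0.0323]
wrist_force: [0.9, -0.1, -0.2]
position: [0.5543, -0.2008, 0.0321]
wrist_force: [-0.4, 2.2, 2.5]
```

```bash
python3 -m creep '[{"dx":0,"dy":0,"dz":0.0005,"rx":0,"ry":0,"rz":0,"fingers":1},{"dx":0,"dy":0,"dz":0,"rx":0,"ry":0,"rz":0,"fingers":1}]' | egrep 'pos|wrist'
python3 -m creep '[{"dx":0,"dy":0,"dz":0.0003,"rx":0,"ry":0,"rz":0,"fingers":1},{"dx":0,"dy":0,"dz":0,"rx":0,"ry":0,"rz":0,"fingers":1}]' | egrep 'pos|wrist'
python3 -c "
from h import *
s=readout.state();print(s['t'],s['ft_torque'],s['wrist_force'],R.from_matrix(q2m(s['orientation'])).as_matrix()[2])"
```

```text
position: [0.5543, -0.2008, 0.032]
wrist_force: [-0.9, 1.3, 8.3]
position: [0.5544, -0.2008, 0.032]
wrist_force: [-2.7, 0.9, 10.8]
15.45 [0.27978559 0.39250582 0.05802946] [-2.65681621  0.88727261 10.77212069] [ 2.83555277e-05  1.12827908e-04 -9.99999993e-01]
```

The spoon is seated: the push rose steeply to about 12 N and z stalled at 0.032. The remaining moment is small enough that both seats must be carrying load. I'll ease the push and slide toward the stop.

```bash
python3 -m creep '[{"dx":0,"dy":0,"dz":-0.0008,"rx":0,"ry":0,"rz":0,"fingers":1},{"dx":0,"dy":0,"dz":0,"rx":0,"ry":0,"rz":0,"fingers":1}]' | egrep 'pos|wrist'
python3 -m creep '[{"dx":-0.001,"dy":0,"dz":0,"rx":0,"ry":0,"rz":0,"fingers":1},{"dx":0,"dy":0,"dz":0,"rx":0,"ry":0,"rz":0,"fingers":1}]' | egrep 'pos|wrist'
python3 -m creep '[{"dx":-0.001,"dy":0,"dz":0,"rx":0,"ry":0,"rz":0,"fingers":1},{"dx":0,"dy":0,"dz":0,"rx":0,"ry":0,"rz":0,"fingers":1}]' | egrep 'pos|wrist'
python3 -m creep '[{"dx":-0.001,"dy":0,"dz":0,"rx":0,"ry":0,"rz":0,"fingers":1},{"dx":0,"dy":0,"dz":0,"rx":0,"ry":0,"rz":0,"fingers":1}]' | egrep 'pos|wrist'
```

```text
position: [0.5543, -0.2008, 0.032]
wrist_force: [-1.5, 0.4, 4.9]
position: [0.5544, -0.2014, 0.032]
wrist_force: [-0.8, 3.8, 4.9]
position: [0.5545, -0.2022, 0.032]
wrist_force: [-0.3, 4.5, 6.0]
position: [0.5546, -0.2032, 0.032]
wrist_force: [-0.9, 5.7, 6.9]
```

```bash
python3 -m creep '[{"dx":-0.001,"dy":0,"dz":-0.0002,"rx":0,"ry":0,"rz":0,"fingers":1},{"dx":0,"dy":0,"dz":0,"rx":0,"ry":0,"rz":0,"fingers":1}]' | egrep 'pos|wrist'
python3 -m creep '[{"dx":-0.0005,"dy":0,"dz":0,"rx":0,"ry":0,"rz":0,"fingers":1},{"dx":0,"dy":0,"dz":0,"rx":0,"ry":0,"rz":0,"fingers":1}]' | egrep 'pos|wrist'
python3 -m creep '[{"dx":-0.0005,"dy":0,"dz":0,"rx":0,"ry":0,"rz":0,"fingers":1},{"dx":0,"dy":0,"dz":0,"rx":0,"ry":0,"rz":0,"fingers":1}]' | egrep 'pos|wrist'
```

```text
position: [0.5546, -0.2045, 0.0321]
wrist_force: [0.7, 4.0, 4.9]
position: [0.5547, -0.2051, 0.0321]
wrist_force: [-0.7, 4.7, 5.2]
position: [0.5547, -0.2056, 0.0321]
wrist_force: [-0.9, 4.4, 5.3]
```

```bash
python3 -m creep '[{"dx":-0.0005,"dy":0,"dz":0,"rx":0,"ry":0,"rz":0,"fingers":1},{"dx":0,"dy":0,"dz":0,"rx":0,"ry":0,"rz":0,"fingers":1}]' | egrep 'pos|wrist'
python3 -m creep '[{"dx":-0.0005,"dy":0,"dz":0,"rx":0,"ry":0,"rz":0,"fingers":1},{"dx":0,"dy":0,"dz":0,"rx":0,"ry":0,"rz":0,"fingers":1}]' | egrep 'pos|wrist'
python3 -m creep '[{"dx":-0.0005,"dy":0,"dz":0,"rx":0,"ry":0,"rz":0,"fingers":1},{"dx":0,"dy":0,"dz":0,"rx":0,"ry":0,"rz":0,"fingers":1}]' | egrep 'pos|wrist'
```

```text
position: [0.5548, -0.2061, 0.032]
wrist_force: [-0.4, 4.8, 4.9]
position: [0.5548, -0.2066, 0.032]
wrist_force: [-0.7, 2.9, 5.0]
position: [0.5549, -0.2071, 0.0321]
wrist_force: [-0.7, 4.1, 5.7]
```

```bash
python3 -m creep '[{"dx":-0.0005,"dy":0,"dz":0,"rx":0,"ry":0,"rz":0,"fingers":1},{"dx":0,"dy":0,"dz":0,"rx":0,"ry":0,"rz":0,"fingers":1}]' | egrep 'pos|wrist'
python3 -m creep '[{"dx":-0.0005,"dy":0,"dz":0,"rx":0,"ry":0,"rz":0,"fingers":1},{"dx":0,"dy":0,"dz":0,"rx":0,"ry":0,"rz":0,"fingers":1}]' | egrep 'pos|wrist'
python3 -m creep '[{"dx":-0.0005,"dy":0,"dz":0,"rx":0,"ry":0,"rz":0,"fingers":1},{"dx":0,"dy":0,"dz":0,"rx":0,"ry":0,"rz":0,"fingers":1}]' | egrep 'pos|wrist'
python3 -m creep '[{"dx":-0.0005,"dy":0,"dz":0,"rx":0,"ry":0,"rz":0,"fingers":1},{"dx":0,"dy":0,"dz":0,"rx":0,"ry":0,"rz":0,"fingers":1}]' | egrep 'pos|wrist'
```

```text
position: [0.5549, -0.2076, 0.0321]
wrist_force: [-1.3, 4.5, 5.1]
position: [0.555, -0.208, 0.0321]
wrist_force: [-0.3, 3.9, 6.0]
position: [0.555, -0.2085, 0.032]
wrist_force: [-0.0, 3.7, 5.7]
position: [0.5551, -0.2091, 0.0321]
wrist_force: [-1.1, 4.5, 5.1]
```

```bash
python3 -m creep '[{"dx":-0.0005,"dy":0,"dz":0,"rx":0,"ry":0,"rz":0,"fingers":1},{"dx":0,"dy":0,"dz":0,"rx":0,"ry":0,"rz":0,"fingers":1}]' | egrep 'pos|wrist'
python3 -m creep '[{"dx":-0.0005,"dy":0,"dz":0,"rx":0,"ry":0,"rz":0,"fingers":1},{"dx":0,"dy":0,"dz":0,"rx":0,"ry":0,"rz":0,"fingers":1}]' | egrep 'pos|wrist'
python3 -m creep '[{"dx":-0.0005,"dy":0,"dz":0,"rx":0,"ry":0,"rz":0,"fingers":1},{"dx":0,"dy":0,"dz":0,"rx":0,"ry":0,"rz":0,"fingers":1}]' | egrep 't:|pos|wrist'
```

```text
position: [0.5551, -0.2092, 0.0321]
wrist_force: [0.0, 5.0, 6.0]
position: [0.5551, -0.2093, 0.032]
wrist_force: [-0.4, 8.5, 6.6]
t: 18.85
position: [0.555, -0.2093, 0.032]
wrist_force: [-1.1, 11.9, 6.4]
```

Stop contact came at y = -0.2093: the push rose to 12 N and motion ceased. I'll ease off, open and lift.

```bash
python3 -m creep '[{"dx":0.0006,"dy":0,"dz":-0.0003,"rx":0,"ry":0,"rz":0,"fingers":1},{"dx":0,"dy":0,"dz":0,"rx":0,"ry":0,"rz":0,"fingers":1}]' | egrep 'pos|wrist'
python3 -m creep '[{"dx":0,"dy":0,"dz":0,"rx":0,"ry":0,"rz":0,"fingers":0.4},{"dx":0,"dy":0,"dz":0,"rx":0,"ry":0,"rz":0,"fingers":0},{"dx":0,"dy":0,"dz":0,"rx":0,"ry":0,"rz":0,"fingers":0},{"dx":0,"dy":0,"dz":0,"rx":0,"ry":0,"rz":0,"fingers":0},{"dx":0,"dy":0,"dz":0,"rx":0,"ry":0,"rz":0,"fingers":0},{"dx":0,"dy":0,"dz":-0.01,"rx":0,"ry":0,"rz":0,"fingers":0},{"dx":0,"dy":0,"dz":-0.03,"rx":0,"ry":0,"rz":0,"fingers":0},{"dx":0,"dy":0,"dz":-0.04,"rx":0,"ry":0,"rz":0,"fingers":0},{"dx":0,"dy":0,"dz":-0.04,"rx":0,"ry":0,"rz":0,"fingers":0},{"dx":0,"dy":0,"dz":-0.02,"rx":0,"ry":0,"rz":0,"fingers":0},{"dx":0,"dy":0,"dz":0,"rx":0,"ry":0,"rz":0,"fingers":0},{"dx":0,"dy":0,"dz":0,"rx":0,"ry":0,"rz":0,"fingers":0}]'
python3 - <<'E'
from h import *
snap('side','pics/side4.png');crop('pics/side4.png','pics/s4.png',250,190,410,310,5)
E
```

```text
position: [0.555, -0.2093, 0.0321]
wrist_force: [0.9, 7.8, 3.5]
t: 20.25
position: [0.5552, -0.2103, 0.1729]
orientation: [0.001, 0.673, 0.74, 0.0]
wrist_force: [-0.1, -1.2, -0.1]
opening: 0.043
grasp_force: 0.0
```

View pics/s4.png

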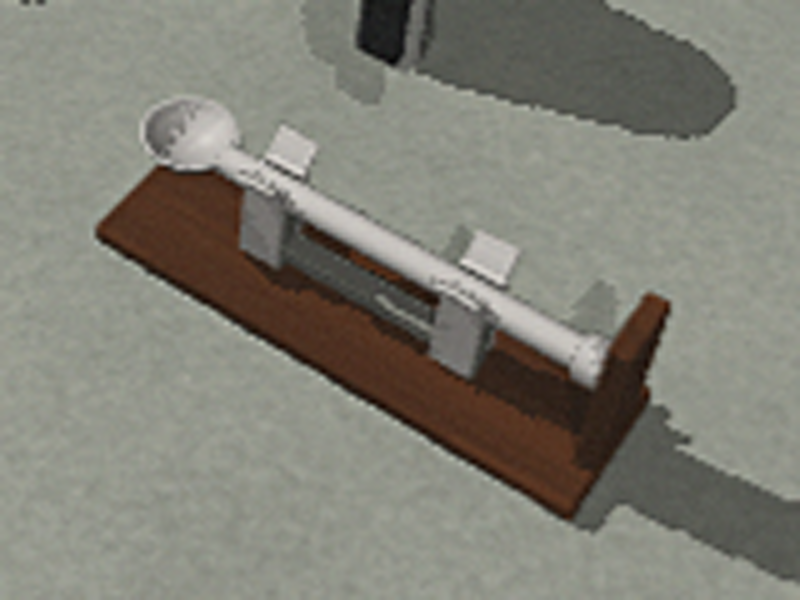

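The handle lies inside both clips (crop pixels (265,175) and (470,285)), with the knob at (590,360) against the stop. The gripper is clear above.

```bash
python3 -c "
from bench import job; print(job.job_done())"
```

```text
the job is handed in; nothing more can be done
None
```

I handed the job in at about 20 s with the spoon snapped into both clips and home on its seats, its knob on the stop and the gripper released; the judge returned no verdict, and I didn't re-measure the cup, box and lamp.

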